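# Clear copper offcuts off the test jig

## Robot

A 6-joint arm with a two-finger parallel gripper is mounted at the origin on the work surface. World frame = base frame: x ahead of the robot, y to its left, z up, the work surface at z = 0. Lengths are in m, angles in rad, forces in N, time in s.
With the tool pointing down it reaches from about 0.35 to 0.925 m from the base axis. Payload 6.4 kg.
Tool frame: the origin (TCP) lies at the very end of the fingers, on their centre line; the grasp point (between the pads) lies ctrl.grip_point_offset behind it (ctrl.grip_point_offset is the distance from the TCP to the grasp point, in m); z points along the fingers, y is the line along which they close (so a half turn about z gives the same grasp; the last joint's range is limited). The gripper opens to 85 mm and grips with 20 to 120 N. Pads are 22 mm wide; open, the fingers measure 114 mm over their backs; the gripper's body (76 mm by 85 mm) begins 54 mm behind the grasp point. The pads swing forward as they close: fully open they stand 13 mm farther back than shut.
Start: joints at [-0.174, 0.245, 1.558, -0, 1.339, -0.174], TCP at [0.65, 0, 0.231] pointing down, gripper open.
Joint ranges: [-3.13, 3.13], [-1.02, 2.26], [0.13, 2.54], [-0.95, 4.09], [0.21, 2.88], [-2.74, 2.74]. Speed limits (rad/s): [2.57, 2.57, 3.14, 3.14, 3.14, 3.14].

## Interface

Orientations are given as a unit quaternion [x, y, z, w].
In Python, from cell import ctrl gives the robot as it stands.
- The arm moves only by the tool carry_out, never from a script. Its argument "series" is a list of rows, each a list of 7 numbers: the finger opening in mm, from 0 to 85.4, then the shift along the world's x, y, z in units of 40 mm (1.0 is 40 mm), then the turn, a rotation vector about the world's x, y, z in units of 6 degrees (1.0 is 6 degrees). In form: [[hand, x, y, z, rx, ry, rz], ...]. A call has 1 to 5 rows; each row is the pose to reach, as a shift and turn from the pose commanded when the call began; what a row does not reach only later rows make up. A row lasts 1/8 s, in which the tool goes at most 62.5 mm and 10.7 degrees, less where a joint would pass 70% of its speed; a pose out of reach is approached as far as the arm can. A call with a gripper value outside its range is refused whole. The fingers move at their own pace and stop on an object; "newtons" is the grip in N (left out, the last holds). Time passes only in rows, so rows that repeat a pose let the fingers close. It gives the time, the measured TCP pose, the force, the opening and the grip force at its end, in the units of the state.
- ctrl.get_state(): the state, without advancing time (a new reading comes with each control period).
- ctrl.grab_frame(name): name is "scene" or "side" or "wrist"; returns the picture (384x512x3 uint8, red, green, blue); there is no depth.
- ctrl.camera_params(name): a dict with "fov_y" (degrees; the focal length in pixels is half the picture's height over the tangent of half this angle, whatever the lens; pixels are square), "cx", "cy" (the principal point, pixels), "R" (3x3) and "t" (3): a world point X has camera coordinates R X + t; the wrist camera has in their place "T_tool_cam" (4x4, takes a point from camera to tool coordinates, whose origin is the TCP and whose axes are the flange's). Camera axes: x right, y down, z forward; pixel columns grow to the right and rows downward; lengths in m; the calibration is good to about 2 mm. The wrist camera is an equidistant fisheye: a pixel r from the principal point sees the ray r / f radians off the axis. A picture is of the moment at which its call begins: read the wrist's pose just before it. camera_params takes no time and is no camera call.
- ctrl.job_done(): hands the job in; it is judged then, once.
Trained networks look in the newest picture that a camera, given by its name, has taken for a name from the list of things; names that differ only in an ending like _2 or _b are one class to them, and where a whole thing is asked for, a point or a joint stands for the part that bears it (a point fixed in the world has none). Each returns a list of dicts, best first, with "conf" (0 to 1); they miss things now and then, are a little off and sometimes report something else, mostly with a low value. They report only what shows in the picture. A call takes as long as a camera call. They do not tell look-alikes from the thing itself.
- ctrl.cut_out(camera, thing): "mask" (384x512 bool, what is visible of it) and "pixel" ([column, row] in pixels, amid what is visible of it).
The state is a dict: "time": time; "qpos": joint angles; "joint_velocities": joint speeds; "joint_torque": joint torques, N m; "tool_pos": TCP position; "orientation": TCP orientation; "wrist_force": force on the tool from outside, world axes, zero at the start; "moment": the same for the moment, N m; "finger_gap": finger opening in m; "grasp_force": force on a finger pad.
Only numpy, scipy, OpenCV 4.12 (cv2) and the standard library are available. Lean on these libraries where they do the work, as an engineer would, in place of code of your own. Each camera call takes 0.05 s, during which the arm holds its last target. There are 200 camera calls.

## Task

Make the test jig safe and clean: first pull the plug right out of its socket and lay it on the bench, and only then wipe all four copper offcuts off the white panel into the jig's catch tray with the scraper block, not touching them with the fingers. Finish with the scraper set down on the bench, the plug still lying on the bench, and everything else on the bench left where it was.

Things in the scene. Friction and masses are not known exactly. Their poses are not given: they have to be found in the camera images.
- jig: test jig, fixed: grey box with a flat white panel on top, 45 above the bench. Origin: on the bench. In its frame the panel spans x -90..90, y -105..95, with lips 10 wide, 8 high along both x edges (160 clear between). At its -y end (y -150..-105), flush with the panel, is the plug's socket. The +y edge (y = 95) has no lip and drops into the open catch tray (y 95..205, x -90..90)
- plate (a point): centre of the white panel, on its surface (45 above the bench), axes as the jig
- socket (a point): centre of the mouth of the round socket hole, 45 above the bench; the hole is vertical, 15.6 wide. A sprung detent in it grips the plug's pin: about 5 to 10 N straight up to pull it out
- tray (a point): centre of the catch tray's floor, 6 above the bench, axes as the jig. Inside 168 (x) x 104 (y); dark steel walls 40 above the bench, on the panel's side the 45 high edge of the jig
- plug: the plug: round brass pin 14 across and 25 long, under a grey plastic head 18 (x) x 36 (y) x 32 tall. Origin: the tip of the pin, z along the pin towards the head. At the start it is fully home, the head's underside on the jig's top. 45 g
- plug_head (a point): centre of the plug's head, 41 above the tip of the pin: grip it here across the 18 mm (x)
- scraper: the scraper block: grey base 120 (x) x 40 (y) x 22 tall with a black rubber foot, and on top a wooden rib 70 (x) x 24 (y) that ends 63 above the underside. Origin: centre of the underside; its long flat sides (+y, -y) push. About 200 g, stands on the bench at the start
- scraper_grip (a point): on the scraper's rib, 46 above the underside: grip it here across the 24 mm (y)
- offcut0: a loose copper offcut, 22 x 15 x 8 mm, lying on the white panel. Origin: centre of its underside
- offcut1: a loose copper offcut, 20 x 16 x 9 mm, lying on the white panel. Origin: centre of its underside
- offcut2: a loose copper offcut, 18 x 18 x 8 mm, lying on the white panel. Origin: centre of its underside
- offcut3: a loose copper offcut, 21 x 13 x 10 mm, lying on the white panel. Origin: centre of its underside
- spool: bystander: a squat aluminium spool, 52 across, 38 tall. Origin: centre of its underside
- spray_can: bystander: a white upright can, 52 across, 160 tall. Origin: centre of its underside
- meter: bystander: a grey hand meter lying flat, 150 x 75 x 41. Origin: centre of its underside
- parts_box: bystander: a clear open box with compartments, 100 x 140 x 35. Origin: centre of its underside
- screwdriver: bystander: a screwdriver lying flat, 160 long. Origin: centre of its underside (of its length)
- mug: bystander: a white mug, 76 across, 90 tall. Origin: centre of its underside
- heatsink: bystander: a finned aluminium heat sink, 45 x 45 x 26. Origin: centre of its underside
- jar: bystander: a small amber jar, 44 across, 50 tall. Origin: centre of its underside
Not all that is in view belongs to the job. What is shaped like the scraper but turquoise is not meant. What is shaped like the plug but purple is not meant.

How it is judged:
By the outcome, as a careful person would: the job done as asked, in the order asked, and still so for the second after the job is handed in, with the robot touching nothing.
It also fails if it takes over 64 s, if anything falls off the work surface, if the arm or the gripper's body presses on something with over 40 N, if the wrist force passes 120 N, or if a joint passes its speed limit or range.

## Working session

There is one attempt and no reset: what is moved stays moved. The work goes in short steps, Python scripts to look and compute and a tool call to move; the robot and the scene stay as the last step left them, time stands still between calls to the robot, and variables do not carry over. Pictures are saved under pics/ and viewed, at most 11 in all, crops included, and the job is handed in when it is done.

Besides the shell and the picture viewer there is one more tool, called in YAML: its name, and indented under it one key for each argument. carry_out: Moves the arm, as the interface text tells. Its arguments: {"type":"object","properties":{"series":{"type":"array","items":{"type":"array","items":{"type":"number"}}},"newtons":{"type":"number"}},"required":["series"]}

```bash
ls; mkdir -p pics; cat > h.py <<'E'
import numpy as np, cv2
from cell import ctrl
from scipy.spatial.transform import Rotation as Ro
def grab(n,fn=None):
    im=ctrl.grab_frame(n)
    if fn: cv2.imwrite('pics/'+fn,im[:,:,::-1])
    return im
def cam(n,st=None):
    p=ctrl.camera_params(n); f=192/np.tan(np.radians(p['fov_y']/2))
    if n=='wrist':
        st=st or ctrl.get_state(); T=np.eye(4); T[:3,:3]=Ro.from_quat(st['orientation']).as_matrix(); T[:3,3]=st['tool_pos']
        M=T@np.array(p['T_tool_cam']); return dict(n=n,f=f,cx=p['cx'],cy=p['cy'],Rc=M[:3,:3],c=M[:3,3])
    R=np.array(p['R']);t=np.array(p['t']); return dict(n=n,f=f,cx=p['cx'],cy=p['cy'],Rc=R.T,c=-R.T@t)
def ray(c,px):
    u=(px[0]-c['cx'])/c['f'];v=(px[1]-c['cy'])/c['f']
    if c['n']=='wrist':
        r=np.hypot(u,v)+1e-12; d=np.array([u/r*np.sin(r),v/r*np.sin(r),np.cos(r)])
    else: d=np.array([u,v,1.])
    d=c['Rc']@d; return d/np.linalg.norm(d)
def onz(c,px,z):
    d=ray(c,px); return c['c']+d*(z-c['c'][2])/d[2]
def proj(c,X):
    q=c['Rc'].T@(np.array(X)-c['c'])
    if c['n']=='wrist':
        r=np.hypot(q[0],q[1])+1e-12; th=np.arctan2(r,q[2]); return np.array([c['cx']+c['f']*th*q[0]/r,c['cy']+c['f']*th*q[1]/r])
    return np.array([c['cx']+c['f']*q[0]/q[2],c['cy']+c['f']*q[1]/q[2]])
def tri(cs,pxs):
    A=np.zeros((3,3));b=np.zeros(3)
    for c,p in zip(cs,pxs):
        d=ray(c,p);P=np.eye(3)-np.outer(d,d);A+=P;b+=P@c['c']
    return np.linalg.solve(A,b)
E
python3 - <<'E'
from h import *
print(ctrl.get_state()); print(ctrl.grip_point_offset)
ims=[grab(n) for n in('scene','side','wrist')]
a=np.hstack(ims[:2]); 
for n,i in zip(('scene','side','wrist'),ims): cv2.imwrite(f'pics/{n}0.png',cv2.resize(i[:,:,::-1],(768,576)))
for n in('scene','side','wrist'):
    c=cam(n);print(n,c['c'].round(3),c['Rc'][:,2].round(2),round(c['f']))
    for t in('jig','plug','scraper','offcut0'):
        print(t,[(round(d['conf'],2),np.round(d['pixel']).tolist(),int(d['mask'].sum())) for d in ctrl.cut_out(n,t)])
E
```

```text
pics
{'time': 0.0, 'qpos': array([-1.74154426e-01,  2.45806739e-01,  1.55899706e+00,  1.24824710e-05,
        1.33870305e+00, -1.74093812e-01]), 'joint_velocities': array([ 0.0020676 ,  0.00013246,  0.00185547,  0.00010157, -0.00012307,
        0.00127597]), 'joint_torque': array([ 6.17919522e-04, -4.29512215e+01, -3.26122355e+01, -1.30276699e-04,
        5.42047856e-03, -1.36905024e-05]), 'tool_pos': array([6.49450282e-01, 7.03849515e-05, 2.30194127e-01]), 'orientation': array([ 7.07128906e-01,  7.07084008e-01, -5.44316491e-04, -7.87269459e-04]), 'wrist_force': array([1.22093378, 0.75391125, 1.53483284]), 'moment': array([-0.02327956,  0.03291296,  0.0594297 ]), 'grasp_force': 0.0, 'finger_gap': 0.08550194638455791}
0.0187
scene [1.226 0.389 0.633] [-0.71 -0.37 -0.6 ] 353
jig [(0.82, [263.0, 200.0], 7059)]
plug [(0.51, [181.0, 167.0], 119), (0.23, [206.0, 178.0], 170)]
scraper [(0.66, [186.0, 132.0], 521), (0.64, [216.0, 142.0], 99), (0.56, [156.0, 155.0], 444)]
offcut0 [(0.57, [265.0, 200.0], 7287), (0.5, [259.0, 190.0], 39), (0.45, [252.0, 187.0], 42), (0.37, [265.0, 200.0], 39)]
side [ 0.48  -1.022  0.813] [ 0.05  0.81 -0.58] 424
jig [(0.65, [264.0, 204.0], 4661)]
plug []
scraper [(0.92, [252.0, 302.0], 1185), (0.63, [320.0, 316.0], 1607), (0.6, [184.0, 313.0], 1031)]
offcut0 []
wrist [0.649 0.073 0.374] [ 0.   -0.28 -0.96] 297
jig [(0.83, [187.0, 126.0], 38066)]
plug [(0.97, [192.0, 314.0], 377)]
scraper [(0.79, [107.0, 365.0], 972)]
offcut0 [(0.78, [218.0, 177.0], 230), (0.67, [188.0, 124.0], 37975), (0.66, [176.0, 126.0], 284), (0.56, [166.0, 159.0], 245), (0.52, [202.0, 94.0], 256)]
```

View pics/scene0.png

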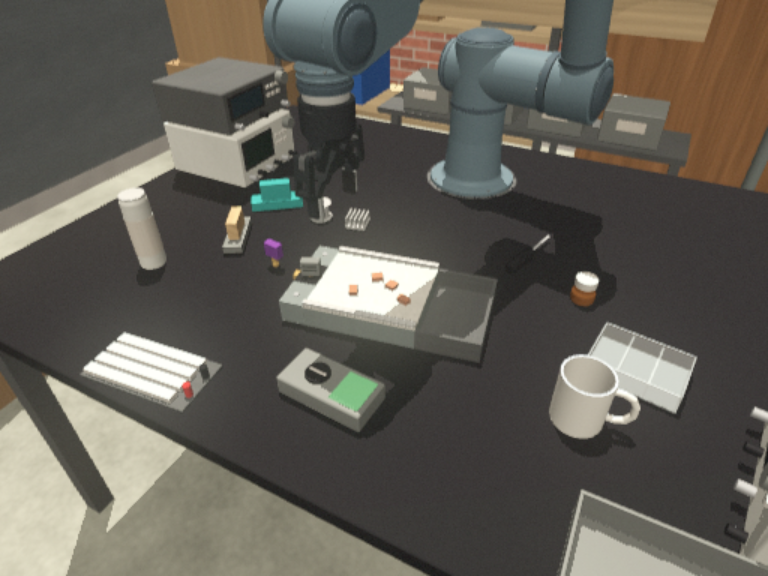

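View pics/side0.png

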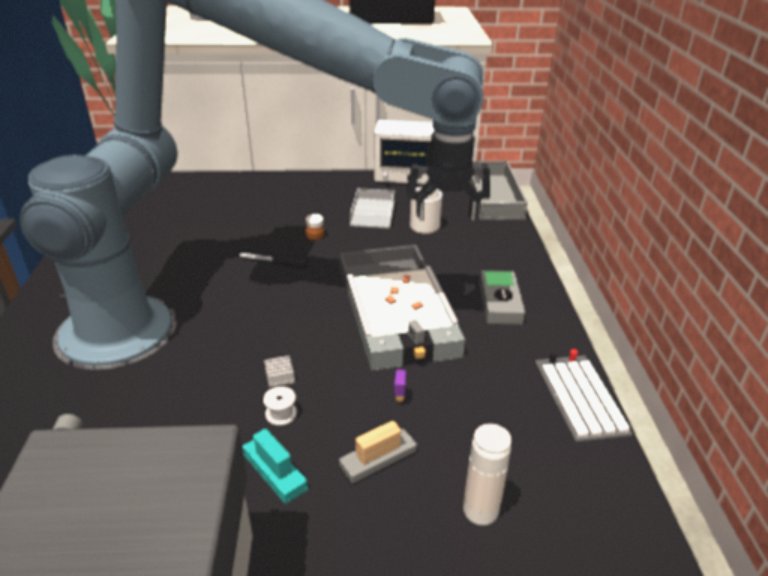

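View pics/wrist0.png

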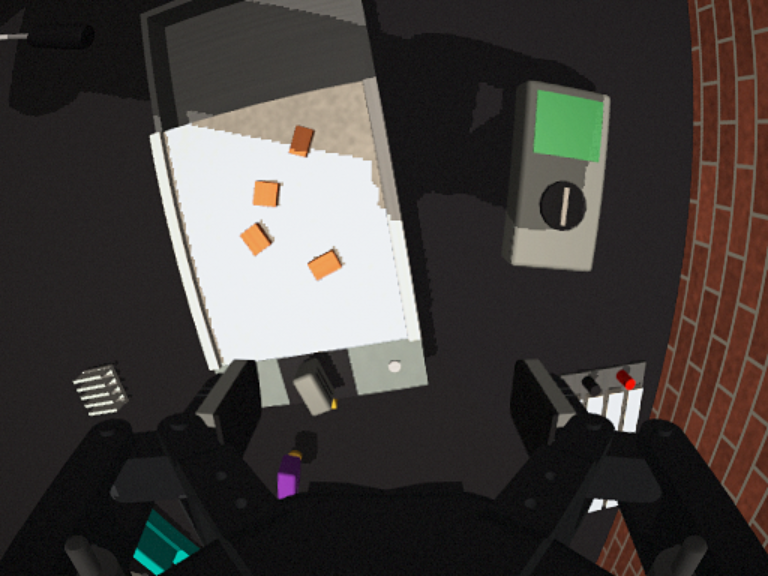

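The scene view shows the scraper (grey with a wooden rib) at about (236,232) of 768x576, the turquoise twin at (277,195), the purple twin at (273,250), the plug head at (311,265) and the offcuts on the panel. The side view shows the scraper at (378,448), and the wrist view shows the panel, the four offcuts and the plug at (312,392).

```bash
cat > m.py <<'E'
from h import *
from scipy.optimize import least_squares
ims={n:grab(n) for n in('scene','side','wrist')}; C={n:cam(n) for n in ims}
# jig from wrist picks (768 px scale)
P=np.array([[-90,-105,53],[-90,95,53],[90,-105,53],[90,95,53],[90,-150,45]])/1e3
px=np.array([[212,370],[152,135],[419,340],[375,80],[427,383]])/1.5
def W(p,P):
    c,s=np.cos(p[2]),np.sin(p[2]); return np.c_[p[0]+c*P[:,0]-s*P[:,1],p[1]+s*P[:,0]+c*P[:,1],P[:,2]]
f=lambda p:np.ravel([proj(C['wrist'],X) for X in W(p,P)]-px)
r=least_squares(f,[.6,.1,.1]);print('jig',r.x.round(4),r.fun.round(1)); j=r.x
S=np.array([[0,-5,45],[0,-127.5,45],[0,150,6],[0,-127.5,61]])/1e3; print(W(j,S).round(4))
for n in('scene','side'):
    print(n,'jig outline',[(proj(C[n],X)*1.5).round().tolist() for X in W(j,np.array([[-90,-105,53],[-90,95,53],[90,-105,53],[90,95,53],[90,-150,45],[0,-127.5,77]])/1e3)])
M={}
for n in ims:
    for t in('plug','plug_head','scraper','scraper_grip','offcut0'):
        for d in ctrl.cut_out(n,t):
            if d['mask'].sum()>3000: continue
            col=ims[n][d['mask']].mean(0).round(); y,x=np.where(d['mask']);
            print(n,t,round(d['conf'],2),np.round(d['pixel'],1).tolist(),[x.mean().round(1),y.mean().round(1)],d['mask'].sum(),col, onz(C[n],[x.mean(),y.mean()],.05).round(3))
            M[f'{n}-{t}-{int(d["pixel"][0])}-{int(d["pixel"][1])}']=d['mask']
np.savez('m0.npz',**M)
vis=[ims['scene'][100:200,130:250],ims['side'][190:330,200:320],ims['wrist'][215:384,60:260]]
vis=[cv2.resize(v[:,:,::-1],None,fx=s,fy=s,interpolation=cv2.INTER_CUBIC) for v,s in zip(vis,(3,2,2))]
o=np.zeros((600,800,3),np.uint8); o[:300,:360]=vis[0];o[300:580,:240]=vis[1];o[0:338,380:780]=vis[2]; cv2.imwrite('pics/crop1.png',o)
E
python3 m.py
```

```text
jig [0.5707 0.0245 0.1714] [-1.7  0.6 -1.9  0.1  1.4  0.2  1.1 -1.5  0.5  1.4]
[[ 0.5716  0.0196  0.045 ]
 [ 0.5925 -0.1011  0.045 ]
 [ 0.5452  0.1723  0.006 ]
 [ 0.5925 -0.1011  0.061 ]]
scene jig outline [[339.0, 246.0], [439.0, 263.0], [300.0, 302.0], [414.0, 325.0], [277.0, 301.0], [309.0, 259.0]]
side jig outline [[366.0, 333.0], [347.0, 274.0], [457.0, 321.0], [429.0, 265.0], [464.0, 338.0], [416.0, 324.0]]
scene plug 0.66 [180.2, 168.2] [np.float64(182.2), np.float64(167.6)] 155 [119.  78. 116.] [ 0.571 -0.201  0.05 ]
scene plug 0.61 [155.7, 154.2] [np.float64(157.4), np.float64(154.8)] 477 [144. 132. 108.] [ 0.549 -0.313  0.05 ]
scene plug 0.51 [205.8, 174.6] [np.float64(206.6), np.float64(177.4)] 160 [127. 126. 115.] [ 0.579 -0.11   0.05 ]
scene plug_head 0.7 [207.9, 177.1] [np.float64(206.6), np.float64(177.4)] 161 [127. 126. 115.] [ 0.58 -0.11  0.05]
scene plug_head 0.53 [182.5, 166.8] [np.float64(182.1), np.float64(166.9)] 139 [121.  77. 121.] [ 0.568 -0.204  0.05 ]
scene scraper 0.73 [157.1, 159.3] [np.float64(157.4), np.float64(154.9)] 453 [146. 134. 110.] [ 0.55  -0.31
[... 2219 characters left out ...]
8  -0.343  0.05 ]
wrist scraper_grip 0.77 [106.5, 363.1] [np.float64(107.6), np.float64(363.0)] 1016 [ 2. 83. 75.] [ 0.381 -0.343  0.05 ]
wrist offcut0 0.84 [175.9, 126.3] [np.float64(176.6), np.float64(128.8)] 284 [220. 147.  84.] [0.56  0.051 0.05 ]
wrist offcut0 0.81 [170.5, 157.3] [np.float64(170.0), np.float64(158.2)] 279 [214. 143.  83.] [0.551 0.018 0.05 ]
wrist offcut0 0.69 [37.7, 25.4] [np.float64(36.8), np.float64(24.1)] 743 [23. 22. 22.] [0.359 0.209 0.05 ]
wrist offcut0 0.67 [216.5, 176.5] [np.float64(215.8), np.float64(175.9)] 286 [225. 150.  87.] [ 0.603 -0.003  0.05 ]
wrist offcut0 0.6 [200.0, 94.5] [np.float64(200.3), np.float64(94.0)] 230 [161.  91.  49.] [0.588 0.089 0.05 ]
```

View pics/crop1.png

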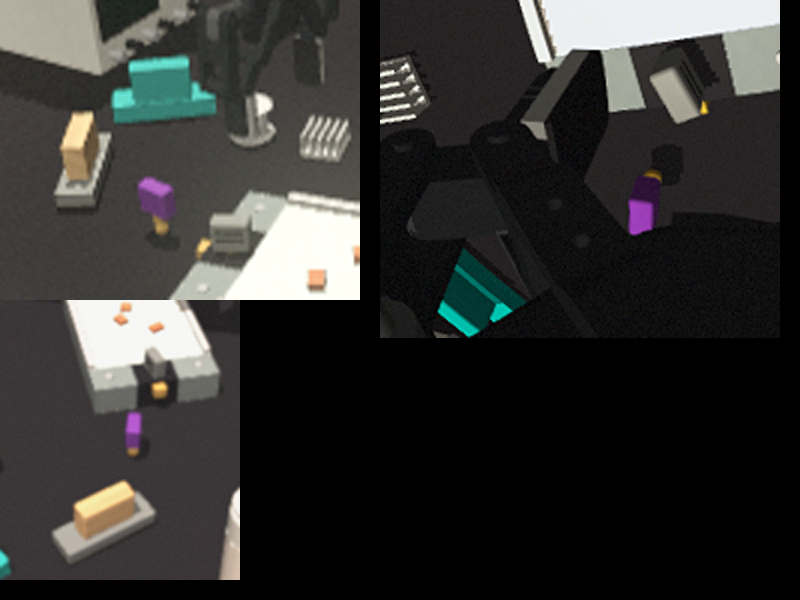

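The crops show the scraper clear on the bench, with its rib up. The plug's head sits over the black socket, and the purple plug stands between them. I'll fit the poses by silhouette.

```bash
cat > fit.py <<'E'
from h import *
from scipy.optimize import differential_evolution
def boxc(x0,x1,y0,y1,z0,z1): return np.array([[x,y,z] for x in(x0,x1) for y in(y0,y1) for z in(z0,z1)])/1e3
SCR=[boxc(-60,60,-20,20,0,22),boxc(-35,35,-12,12,22,63)]
HEAD=[boxc(-9,9,-18,18,-16,16)]
OFF=[[boxc(-a/2,a/2,-b/2,b/2,0,h)] for a,b,h in((22,15,8),(20,16,9),(18,18,8),(21,13,10))]
def sil(c,boxes,p,S=4):
    x,y,z,t=p;R=np.array([[np.cos(t),-np.sin(t),0],[np.sin(t),np.cos(t),0],[0,0,1]])
    m=np.zeros((384,512),np.uint8)
    for b in boxes:
        q=np.array([proj(c,R@v+[x,y,z]) for v in b],np.float32)
        cv2.fillConvexPoly(m,(cv2.convexHull(q)[:,0]*16).round().astype(np.int32),1,shift=4)
    return m>0
def fit(boxes,views,bounds,seed=0):
    def cost(p):
        e=0
        for c,m in views:
            s=sil(c,boxes,p); e+=1-(s&m).sum()/max((s|m).sum(),1)
        return e/len(views)
    r=differential_evolution(cost,bounds,seed=seed,maxiter=60,popsize=12,tol=1e-6); return r.x,r.fun
E
python3 - <<'E'
from fit import *
C={n:cam(n) for n in('scene','side','wrist')}
M=np.load('m0.npz'); 
g=lambda n,t,u:[(C[n],M[k]) for k in M if k.startswith(f'{n}-{t}-{u}')]
v=g('scene','scraper',157)+g('side','scraper',253);print(len(v))
for z in((0,1e-6),(-.02,.02)): print(fit(SCR,v,[(.45,.6),(-.42,-.28),z,(-.3,1.5)]))
v=g('scene','plug_head',207)+g('side','plug_head',276)+g('wrist','plug_head',208);print(len(v))
for z in((.061,.061001),(.045,.08)): print(fit(HEAD,v,[(.56,.62),(-.13,-.07),z,(-.8,1.2)]))
E
```

```text
2
(array([ 5.12803352e-01, -3.48958739e-01,  7.28532761e-07,  5.50586259e-01]), np.float64(0.077619740848751))
(array([ 5.12725030e-01, -3.48369446e-01, -4.99576891e-04,  5.47879545e-01]), np.float64(0.07833213845495934))
3
(array([ 0.59215183, -0.10101312,  0.06100031,  0.24264146]), np.float64(0.19593628551494532))
(array([ 0.59239147, -0.10121781,  0.0610411 ,  0.21432387]), np.float64(0.19773527240163227))
```

```bash
python3 - <<'E'
from h import *
print(ctrl.get_state()['time'])
C={n:cam(n) for n in('scene','side','wrist')}
for nm,n,p in [('can base','side',(483,512)),('can base','scene',(152,258)),('strip corner','side',(578,438)),('strip c2','side',(538,362)),('strip','wrist',(560,375)),('strip','wrist',(590,500)),('meter','wrist',(512,265)),('meter','wrist',(590,270)),('purple base','side',(400,402)),('purple base','scene',(275,265)),('spool','side',(280,415)),('turq','side',(300,492)),('turq','side',(248,440))]:
    print(nm,n,onz(C[n],np.array(p)/1.5,0.0).round(3))
E
```

```text
1.65
can base side [ 0.665 -0.454  0.   ]
can base scene [ 0.649 -0.464  0.   ]
strip corner side [ 0.848 -0.318  0.   ]
strip c2 side [ 0.828 -0.129  0.   ]
strip wrist [ 0.823 -0.127  0.   ]
strip wrist [ 0.901 -0.308  0.   ]
meter wrist [ 0.762 -0.015  0.   ]
meter wrist [ 0.84  -0.019  0.   ]
purple base side [ 0.557 -0.224  0.   ]
purple base scene [ 0.553 -0.219  0.   ]
spool side [ 0.349 -0.248  0.   ]
turq side [ 0.392 -0.407  0.   ]
turq side [ 0.301 -0.302  0.   ]
```

carry_out:
  series:
    - [45,-0.5,-0.8,-1.0,0,0,0.6]
    - [45,-1.0,-1.7,-2.0,0,0,1.2]
    - [45,-1.43,-2.53,-2.9,0,0,1.75]
    - [45,-1.43,-2.53,-3.0,0,0,1.75]
    - [45,-1.43,-2.53,-3.0,0,0,1.75]
  newtons: 40

```text
time: 2.28
tool_pos: [0.5934, -0.101, 0.1118]
orientation: [0.64, 0.769, 0.0, 0.0]
wrist_force: [0.1, 0.7, -0.1]
finger_gap: 0.045
grasp_force: 0.0
```

```bash
python3 - <<'E'
from fit import *
s=ctrl.get_state();print(s['time'],s['tool_pos'],s['wrist_force'],s['finger_gap'])
im=grab('wrist'); c=cam('wrist',s)
cv2.imwrite('pics/w1.png',cv2.resize(im[:,:,::-1],(768,576)))
print(proj(c,s['tool_pos'])*1.5, proj(c,[.592,-.101,.077])*1.5)
for d in ctrl.cut_out('wrist','plug_head'): print(d['conf'],d['pixel'],d['mask'].sum(),im[d['mask']].mean(0), onz(c,d['pixel'],.07), fit(HEAD,[(c,d['mask'])],[(.56,.62),(-.13,-.07),(.061,.061001),(-.8,1.2)]) if d['mask'].sum()>500 else '')
E
```

```text
2.275 [ 0.59338444 -0.10102721  0.11179375] [ 0.11956748  0.65609703 -0.09752297] 0.04498202029975108
[386.65692052 372.11317553] [383.13959194 334.58322823]
0.56 [251.6, 212.9] 1755 [103.45868946 100.32877493  91.26552707] [ 0.58870358 -0.09715212  0.07      ] (array([ 0.59144836, -0.10071454,  0.06100014,  0.40182333]), np.float64(0.10025706940874035))
```

View pics/w1.png

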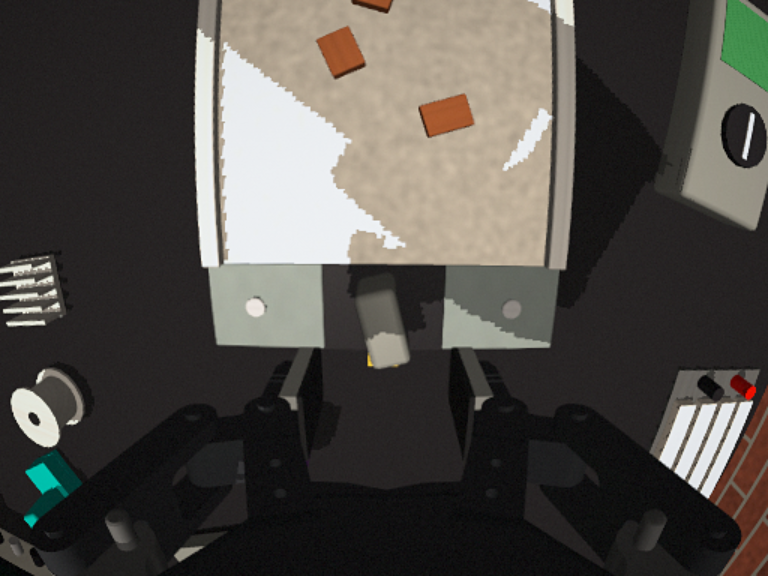

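The wrist view shows the jig square to the tool. The plug head, around (385,320), is turned about 13° counter-clockwise from the jig, so I'll turn to match and grip.

carry_out:
  series:
    - [45,-0.05,0,-0.3,0,0,1.1]
    - [45,-0.05,0,-0.9,0,0,2.1]
    - [45,-0.05,0,-1.55,0,0,2.1]
    - [45,-0.05,0,-1.55,0,0,2.1]
    - [10,-0.05,0,-1.55,0,0,2.1]
  newtons: 40

```text
time: 3.0
tool_pos: [0.5922, -0.1011, 0.0511]
orientation: [0.551, 0.835, 0.0, 0.001]
wrist_force: [0.4, -0.3, -0.5]
finger_gap: 0.0279
grasp_force: 0.0
```

carry_out:
  series:
    - [10,0,0,0,0,0,0]
    - [10,0,0,0,0,0,0]
    - [10,0,0,0,0,0,0]
  newtons: 40

```text
time: 3.38
tool_pos: [0.5924, -0.1015, 0.0514]
orientation: [0.551, 0.834, 0.001, 0.002]
wrist_force: [-0.4, 1.4, 6.0]
finger_gap: 0.0169
grasp_force: 39.8
```

carry_out:
  series:
    - [10,0,0,0.25,0,0,0]
    - [10,0,0,0.6,0,0,0]
    - [10,0,0,1.1,0,0,0]
    - [10,0,0,1.8,0,0,0]
    - [10,0,0,2.5,0,0,0]
  newtons: 50

```text
time: 4.0
tool_pos: [0.5904, -0.1012, 0.1511]
orientation: [0.551, 0.834, -0.0, -0.0]
wrist_force: [-0.1, -0.6, -0.8]
finger_gap: 0.0172
grasp_force: 51.5
```

```bash
python3 - <<'E'
from fit import *
s=ctrl.get_state();print(s['tool_pos'],s['wrist_force'],s['finger_gap'],s['grasp_force'])
a=grab('wrist');b=grab('scene')
o=np.zeros((384,800,3),np.uint8);o[:,:512]=a;o[:300,520:800]=cv2.resize(b[110:210,150:243],(280,300));cv2.imwrite('pics/w2.png',o[:,:,::-1])
E
```

```text
[ 0.59039066 -0.10118507  0.15110678] [-0.13470479 -0.55282772 -0.83512305] 0.017197299886066747 51.46584212779999
```

View pics/w2.png

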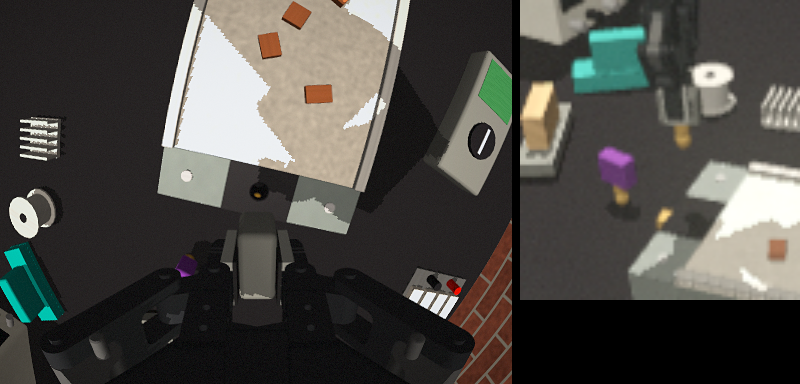

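The plug is out of the socket and held between the fingers at (258,255) in the picture, with the empty hole at (258,190). I'll carry it to the free bench area.

carry_out:
  series:
    - [10,0.5,-0.6,0,0,0,-1.7]
    - [10,1.1,-1.3,0,0,0,-3.4]
    - [10,1.7,-2.1,0,0,0,-5.1]
    - [10,2.3,-2.9,0,0,0,-6.8]
    - [10,2.75,-3.47,0,0,0,-8.5]

```text
time: 4.72
tool_pos: [0.7007, -0.2412, 0.1479]
orientation: [0.858, 0.513, -0.001, -0.001]
wrist_force: [-0.2, 0.3, 0.4]
finger_gap: 0.0169
grasp_force: 51.5
```

carry_out:
  series:
    - [10,0,0,0,0,0,-1.7]
    - [10,0,0,0,0,0,-3.4]
    - [10,0,0,0,0,0,-5.1]
    - [10,0,0,0,0,0,-6.8]
    - [10,0,0,0,0,0,-8.5]

```text
time: 5.35
tool_pos: [0.6999, -0.2397, 0.1479]
orientation: [0.996, 0.094, -0.001, -0.001]
wrist_force: [0.1, -0.4, -1.5]
finger_gap: 0.0174
grasp_force: 51.5
```

carry_out:
  series:
    - [10,0,0,0,0,0,-1.7]
    - [10,0,0,0,0,0,-3.4]
    - [10,0,0,0,0,0,-4.5]
    - [10,0,0,0,0,0,-4.5]

```text
time: 5.85
tool_pos: [0.7001, -0.2397, 0.1481]
orientation: [0.99, -0.138, -0.001, -0.0]
wrist_force: [-0.6, 0.2, -1.1]
finger_gap: 0.0168
grasp_force: 51.5
```

carry_out:
  series:
    - [10,0,0,0,-0.46,-1.6,0]
    - [10,0,0,0,-0.92,-3.2,0]
    - [10,0,0,0,-1.38,-4.8,0]
    - [10,0,0,0,-1.83,-6.4,0]
    - [10,0,0,0,-2.28,-8.0,0]

```text
time: 6.48
tool_pos: [0.7028, -0.2337, 0.148]
orientation: [0.916, -0.12, 0.381, 0.043]
wrist_force: [1.2, 0.8, -0.9]
finger_gap: 0.017
grasp_force: 51.5
```

carry_out:
  series:
    - [10,0,0,-0.7,0,0,0]
    - [10,0,0,-1.5,0,0,0]
    - [10,0,0,-2.2,0,0,0]
    - [10,0,0,-2.6,0,0,0]
    - [10,0,0,-2.6,0,0,0]

```text
time: 7.1
tool_pos: [0.7036, -0.2339, 0.0436]
orientation: [0.916, -0.121, 0.38, 0.042]
wrist_force: [-0.4, -0.7, -0.8]
finger_gap: 0.0169
grasp_force: 51.5
```

carry_out:
  series:
    - [10,0,0,0,-0.28,-1.0,0]
    - [10,0,0,0,-0.55,-1.92,0]
    - [10,0,0,0,-0.55,-1.92,0]
    - [10,0,0,-0.25,-0.55,-1.92,0]
    - [10,0,0,-0.4,-0.55,-1.92,0]

```text
time: 7.72
tool_pos: [0.7045, -0.2343, 0.0296]
orientation: [0.871, -0.114, 0.474, 0.056]
wrist_force: [0.1, 0.7, 0.1]
finger_gap: 0.0172
grasp_force: 51.5
```

carry_out:
  series:
    - [10,0,0,-0.06,0,0,0]
    - [10,0,0,-0.1,0,0,0]
    - [10,0,0,-0.1,0,0,0]
    - [30,0,0,-0.1,0,0,0]
    - [50,0,0,-0.1,0,0,0]

```text
time: 8.35
tool_pos: [0.7051, -0.2347, 0.0264]
orientation: [0.871, -0.114, 0.475, 0.056]
wrist_force: [0.0, -0.3, 0.4]
finger_gap: 0.0474
grasp_force: 0.0
```

carry_out:
  series:
    - [50,0,0,0,0,0,0]
    - [50,0,0,0,0,0,0]

```text
time: 8.6
tool_pos: [0.7049, -0.2347, 0.0261]
orientation: [0.871, -0.114, 0.475, 0.056]
wrist_force: [0.3, 0.3, 0.7]
finger_gap: 0.0502
grasp_force: 0.0
```

```bash
python3 - <<'E'
from fit import *
s=ctrl.get_state();print(s['tool_pos'],s['wrist_force'],s['finger_gap'],s['grasp_force'])
a=grab('wrist');b=grab('side')
o=np.zeros((384,800,3),np.uint8);o[:,:512]=a;o[:320,520:800]=cv2.resize(b[190:350,230:370],(280,320));cv2.imwrite('pics/w3.png',o[:,:,::-1])
E
```

```text
[ 0.70491387 -0.23465841  0.02605087] [0.25755893 0.34686876 0.69931105] 0.05024536750386865 0.0
```

View pics/w3.png

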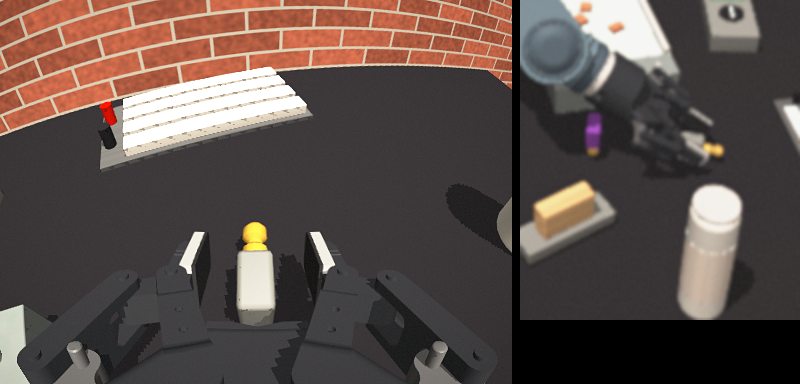

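The plug is lying flat on the bench between the open fingers, with its pin at (255,240) pointing outward. I'll retreat upward, bring the tool upright and go to the scraper.

carry_out:
  series:
    - [60,-0.1,0.03,0.7,0,0,0]
    - [60,-0.3,0.08,1.7,0.3,1.0,0]
    - [60,-0.5,0.1,3.0,0.75,2.6,0]
    - [60,-0.5,0.1,3.2,1.2,4.2,0]
    - [60,-0.5,0.1,3.2,1.65,5.8,0]

```text
time: 9.32
tool_pos: [0.7038, -0.2113, 0.1199]
orientation: [0.908, -0.092, 0.409, -0.007]
wrist_force: [0.3, -0.4, -0.4]
finger_gap: 0.06
grasp_force: 0.0
```

carry_out:
  series:
    - [60,0,0,0,0.44,1.55,0]
    - [60,0,0,0,0.87,3.05,0]
    - [60,0,0,0,0.95,3.33,0]
    - [60,0,0,0,0.95,3.33,0]

```text
time: 9.82
tool_pos: [0.7066, -0.2127, 0.1225]
orientation: [0.963, -0.111, 0.244, -0.034]
wrist_force: [-0.3, -0.2, -0.9]
finger_gap: 0.0601
grasp_force: 0.0
```

```bash
cat > go.py <<'E'
import sys; from h import *
x,y,z,a=map(float,sys.argv[1:5]) # a: direction of tool x
s=ctrl.get_state(); X=np.array([np.cos(a),np.sin(a),0]);Z=np.array([0,0,-1.]);R=np.c_[X,np.cross(Z,X),Z]
R0=Ro.from_quat(s['orientation']).as_matrix()
print(s['time'],((np.array([x,y,z])-s['tool_pos'])/.04).round(2),(np.degrees(Ro.from_matrix(R@R0.T).as_rotvec())/6).round(2),s['qpos'].round(2))
E
python3 go.py .513 -.349 .13 .55; python3 go.py .513 -.349 .13 -.25
```

```text
9.825 [-4.84 -3.41  0.19] [-1.96  4.46  7.29] [-0.53  0.34  1.71  0.41  0.7   1.  ]
9.825 [-4.84 -3.41  0.19] [-0.07  4.75 -0.19] [-0.53  0.34  1.71  0.41  0.7   1.  ]
```

carry_out:
  series:
    - [60,-0.3,-0.2,0.3,-0.2,1.2,0]
    - [60,-0.8,-0.6,0.3,-0.2,2.4,0.6]
    - [60,-1.4,-1.0,0.3,-0.4,3.4,1.6]
    - [60,-2.1,-1.5,0.3,-0.7,4.2,2.8]
    - [60,-2.8,-2.0,0.3,-1.0,4.4,4.2]

```text
time: 10.45
tool_pos: [0.5917, -0.2909, 0.1306]
orientation: [0.994, 0.11, 0.01, -0.012]
wrist_force: [0.1, -0.8, -0.5]
finger_gap: 0.0599
grasp_force: 0.0
```

```bash
python3 go.py .513 -.349 .13 .55
```

```text
10.45 [-1.97 -1.45 -0.02] [-0.27  0.12  3.14] [-0.64  0.37  1.6   0.03  1.18  0.7 ]
```

carry_out:
  series:
    - [60,-0.7,-0.5,0,-0.2,0.1,1.5]
    - [60,-1.5,-1.1,0,-0.27,0.12,3.0]
    - [60,-1.97,-1.45,0,-0.27,0.12,3.14]
    - [60,-1.97,-1.45,0,-0.27,0.12,3.14]

```text
time: 10.95
tool_pos: [0.5121, -0.3493, 0.1306]
orientation: [0.964, 0.267, 0.001, 0.0]
wrist_force: [0.2, -0.4, -0.0]
finger_gap: 0.06
grasp_force: 0.0
```

```bash
python3 - <<'E'
from fit import *
s=ctrl.get_state();print(s['tool_pos'],s['orientation'].round(3))
a=grab('wrist');c=cam('wrist',s)
b=a.copy()
for d in ctrl.cut_out('wrist','scraper')[:3]:
    print(d['conf'],d['pixel'],d['mask'].sum(),a[d['mask']].mean(0).round())
    if d['mask'].sum()>1500: print(fit(SCR,[(c,d['mask'])],[(.48,.55),(-.39,-.31),(0,1e-6),(.2,.9)]))
m=sil(c,SCR,[.513,-.349,0,.55]); cs,_=cv2.findContours(m.astype(np.uint8),0,1); cv2.drawContours(b,cs,-1,(255,0,0),1)
cv2.imwrite('pics/w4.png',cv2.resize(b[:,:,::-1],(768,576)))
E
```

```text
[ 0.51213739 -0.34933928  0.13064152] [0.964 0.267 0.001 0.   ]
0.66 [219.4, 305.4] 1797 [  3. 147. 138.]
(array([ 5.47341490e-01, -3.35488599e-01,  2.12706178e-08,  6.51121469e-01]), np.float64(1.0))
0.63 [256.4, 181.5] 5898 [220. 213. 170.]
(array([ 5.11992566e-01, -3.47906740e-01,  1.67347640e-07,  5.20746655e-01]), np.float64(0.022277639235245172))
```

View pics/w4.png

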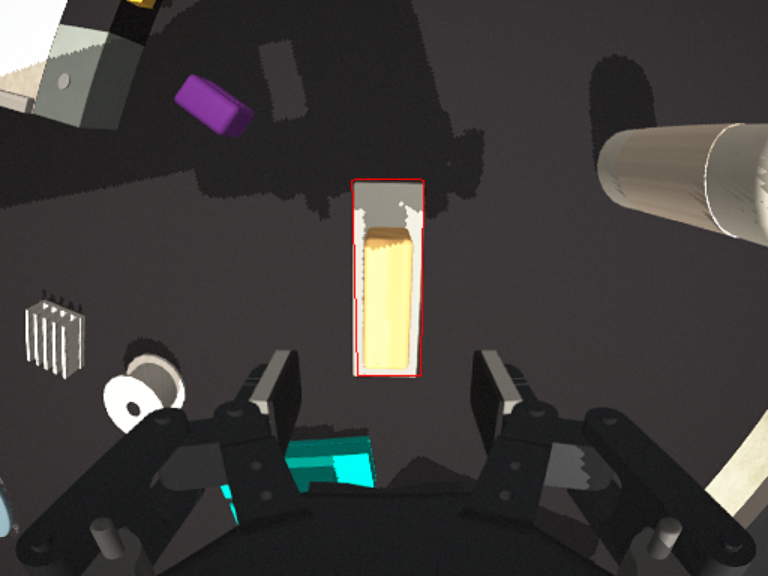

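The wrist view shows the scraper between the fingers, matching the red outline. The turquoise twin and the can are clear of the fingers.

carry_out:
  series:
    - [60,0,0.03,-0.9,0,0,-0.2]
    - [60,0,0.03,-1.8,0,0,-0.2]
    - [60,0,0.03,-2.52,0,0,-0.2]
    - [60,0,0.03,-2.52,0,0,-0.2]
    - [15,0,0.03,-2.52,0,0,-0.2]
  newtons: 60

```text
time: 11.68
tool_pos: [0.5146, -0.3487, 0.0324]
orientation: [0.966, 0.258, 0.0, 0.002]
wrist_force: [0.6, -0.4, 0.1]
finger_gap: 0.0429
grasp_force: 0.0
```

carry_out:
  series:
    - [15,0,0,0,0,0,0]
    - [15,0,0,0,0,0,0]
    - [15,0,0,0,0,0,0]
    - [15,0,0,0,0,0,0]
  newtons: 60

```text
time: 12.18
tool_pos: [0.5148, -0.3496, 0.0333]
orientation: [0.966, 0.258, 0.001, 0.003]
wrist_force: [-0.2, 1.2, 6.3]
finger_gap: 0.0235
grasp_force: 60.5
```

carry_out:
  series:
    - [15,0,0,0.6,0,0,0]
    - [15,0,0,1.6,0,0,0]
    - [15,0,0,2.6,0,0,0]
    - [15,0.1,0.6,3.0,0,0,0]
    - [15,0.4,1.6,3.0,0,0,-0.8]
  newtons: 70

```text
time: 12.8
tool_pos: [0.5301, -0.2855, 0.1534]
orientation: [0.977, 0.215, 0.001, 0.003]
wrist_force: [0.1, 0.9, -1.6]
finger_gap: 0.0231
grasp_force: 69.1
```

carry_out:
  series:
    - [15,0.3,1.2,0,0,0,-0.6]
    - [15,0.6,2.4,0,0,0,-1.2]
    - [15,0.9,3.6,0,0,0,-1.8]
    - [15,1.2,4.8,0,0,0,-2.4]
    - [15,1.4,5.5,0,0,0,-2.54]

```text
time: 13.42
tool_pos: [0.5852, -0.0623, 0.1509]
orientation: [0.996, 0.086, -0.001, 0.001]
wrist_force: [0.1, -0.5, -1.3]
finger_gap: 0.0232
grasp_force: 68.9
```

```bash
python3 go.py .589 -.0586 .095 .171
```

```text
13.425 [ 0.09  0.09 -1.4 ] [ 0.03 -0.02 -0.01] [-0.3   0.19  1.78 -0.    1.18  1.1 ]
```

carry_out:
  series:
    - [15,0.09,0.09,-0.7,0,0,0]
    - [15,0.09,0.09,-1.4,0,0,0]
    - [15,0.09,0.09,-1.65,0,0,0]
    - [15,0.09,0.09,-1.72,0,0,0]
    - [15,0.09,0.09,-1.72,0,0,0]

```text
time: 14.05
tool_pos: [0.5897, -0.0614, 0.0834]
orientation: [0.996, 0.085, -0.0, 0.002]
wrist_force: [0.7, 0.7, -1.4]
finger_gap: 0.0234
grasp_force: 68.9
```

```bash
python3 - <<'E'
from fit import *
s=ctrl.get_state();print(s['tool_pos'],s['wrist_force'])
a=grab('wrist');b=grab('scene');c=cam('wrist',s)
j=[.5707,.0245,0,.1714]
for d in ctrl.cut_out('wrist','offcut0'):
    X=onz(c,d['pixel'],.053)-[*j[:2],0]; k,q=np.cos(j[3]),np.sin(j[3]); print(round(d['conf'],2),d['mask'].sum(),(k*X[0]+q*X[1]).round(4),(-q*X[0]+k*X[1]).round(4))
o=np.zeros((384,800,3),np.uint8);o[:,:512]=a;o[:280,512:792]=cv2.resize(b[120:240,180:300],(280,280));cv2.imwrite('pics/w5.png',o[:,:,::-1])
E
```

```text
[ 0.58969536 -0.06143221  0.08341513] [ 0.66476741  0.65187803 -1.41268935]
0.94 649 -0.0029 0.0269
0.87 619 0.0298 0.0559
0.79 662 -0.0198 -0.0018
0.72 906 0.0272 -0.033
0.53 53298 0.0361 -0.013
```

View pics/w5.png

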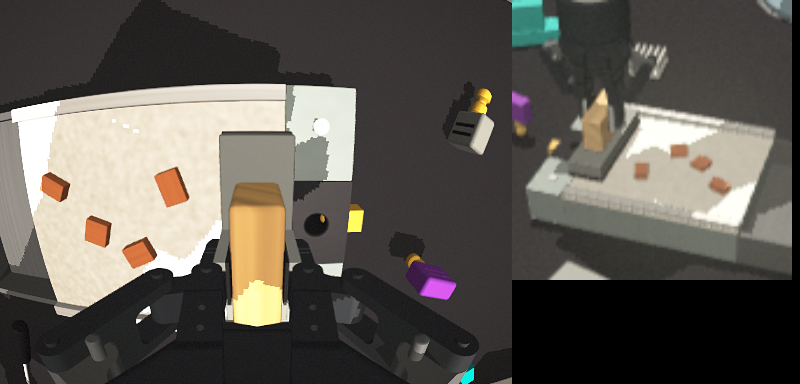

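The view shows the scraper over the panel behind all four offcuts and within the lips, and the plug lying at (475,125). I'll lower until it makes contact.

carry_out:
  series:
    - [15,0,0,-0.06,0,0,0]
    - [15,0,0,-0.1,0,0,0]
    - [15,0,0,-0.1,0,0,0]

```text
time: 14.58
tool_pos: [0.5891, -0.0611, 0.0784]
orientation: [0.996, 0.086, -0.001, 0.002]
wrist_force: [-0.1, 0.4, -1.4]
finger_gap: 0.0226
grasp_force: 68.9
```

carry_out:
  series:
    - [15,0,0,-0.03,0,0,0]
    - [15,0,0,-0.06,0,0,0]
    - [15,0,0,-0.06,0,0,0]

```text
time: 14.95
tool_pos: [0.5897, -0.0613, 0.0783]
orientation: [0.996, 0.086, -0.001, 0.002]
wrist_force: [-5.8, 1.0, 12.9]
finger_gap: 0.0233
grasp_force: 70.7
```

carry_out:
  series:
    - [15,-0.05,0.3,0.02,0,0,0]
    - [15,-0.12,0.7,0.02,0,0,0]
    - [15,-0.19,1.1,0.02,0,0,0]
    - [15,-0.26,1.5,0.02,0,0,0]
    - [15,-0.33,1.9,0.02,0,0,0]

```text
time: 15.58
tool_pos: [0.5771, 0.0153, 0.0783]
orientation: [0.996, 0.086, 0.001, 0.003]
wrist_force: [1.2, -5.8, 7.4]
finger_gap: 0.0229
grasp_force: 70.3
```

carry_out:
  series:
    - [15,-0.06,0.35,0,0,0,0]
    - [15,-0.12,0.7,0,0,0,0]
    - [15,-0.18,1.05,0,0,0,0]
    - [15,-0.24,1.4,0,0,0,0]
    - [15,-0.29,1.7,0,0,0,0]

```text
time: 16.2
tool_pos: [0.5654, 0.0834, 0.0783]
orientation: [0.996, 0.086, 0.001, 0.002]
wrist_force: [0.3, -2.0, 3.2]
finger_gap: 0.0231
grasp_force: 69.7
```

```bash
cat > jf.py <<'E'
from h import *
s=ctrl.get_state();j=[.5707,.0245,.1714];X=s['tool_pos'];k,q=np.cos(j[2]),np.sin(j[2]);d=X[:2]-j[:2]
print(s['time'],X.round(4),'jig xy',(k*d[0]+q*d[1]).round(4),(-q*d[0]+k*d[1]).round(4),s['wrist_force'].round(1),s['orientation'].round(3))
E
python3 jf.py
```

```text
16.2 [0.5654 0.0834 0.0783] jig xy 0.0048 0.0589 [ 0.3 -2.   3.2] [0.996 0.086 0.001 0.002]
```

carry_out:
  series:
    - [15,-0.04,0.2,0,0,0,0]
    - [15,-0.07,0.4,0,0,0,0]
    - [15,-0.11,0.6,0,0,0,0]
    - [15,-0.145,0.84,0,0,0,0]
    - [15,-0.145,0.84,0,0,0,0]

```text
time: 16.82
tool_pos: [0.5594, 0.1177, 0.0783]
orientation: [0.996, 0.086, 0.001, 0.002]
wrist_force: [0.6, 0.7, 6.4]
finger_gap: 0.023
grasp_force: 70.1
```

carry_out:
  series:
    - [15,0,0,0.6,0,0,0]
    - [15,0,0,1.6,0,0,0]
    - [15,0.2,-0.8,2.0,0,0,0]
    - [15,0.3,-1.8,2.0,0,0,0]
    - [15,0.3,-3.0,2.0,0,0,0]

```text
time: 17.45
tool_pos: [0.5699, -0.003, 0.1562]
orientation: [0.996, 0.086, -0.001, 0.001]
wrist_force: [1.0, -0.6, -1.6]
finger_gap: 0.0227
grasp_force: 69.0
```

```bash
python3 - <<'E'
from fit import *
a=grab('wrist')
for n in('wrist','scene','side'):
    im=a if n=='wrist' else grab(n)
    if n=='scene': b=im
    if n=='side': e=im
print([(round(d['conf'],2),d['pixel'],d['mask'].sum()) for d in ctrl.cut_out('wrist','offcut0')])
o=np.zeros((600,800,3),np.uint8);o[:384,:512]=a;o[:280,512:792]=cv2.resize(b[140:260,210:330],(280,280),interpolation=2);o[290:570,512:792]=cv2.resize(e[140:260,200:320],(280,280),interpolation=2);cv2.imwrite('pics/w6.png',o[:,:,::-1])
E
python3 jf.py
```

```text
[(0.77, [117.4, 191.6], np.int64(257)), (0.7, [120.7, 155.9], np.int64(132)), (0.64, [119.1, 168.3], np.int64(193)), (0.58, [120.6, 141.5], np.int64(107))]
17.65 [ 0.5697 -0.003   0.1559] jig xy -0.0057 -0.0269 [-0.3  0.7 -1.4] [ 0.996  0.085 -0.002  0.001]
```

View pics/w6.png

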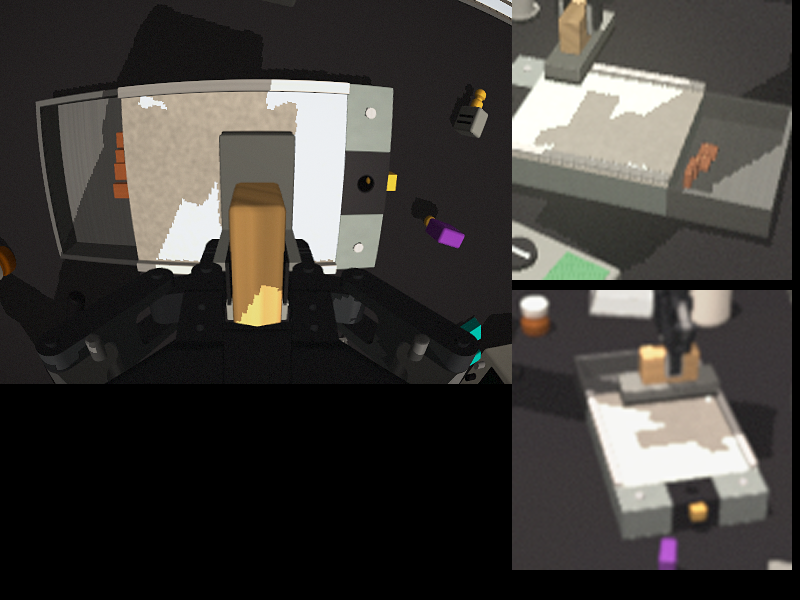

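All four offcuts lie in the tray: (120,140–190) in the wrist view, (700,165) in the scene crop. The panel is empty. I'll take the scraper back to its own place.

carry_out:
  series:
    - [15,-0.1,-1.2,0,0,0,0.6]
    - [15,-0.25,-2.5,0,0,0,1.2]
    - [15,-0.4,-3.8,0,0,0,1.8]
    - [15,-0.6,-5.1,0,0,0,2.4]
    - [15,-0.8,-6.3,0,0,0,3.0]

```text
time: 18.27
tool_pos: [0.5386, -0.255, 0.1563]
orientation: [0.97, 0.242, -0.001, 0.001]
wrist_force: [0.6, -0.2, -1.0]
finger_gap: 0.0228
grasp_force: 69.4
```

```bash
python3 go.py .515 -.3496 .035 .52
```

```text
18.275 [-0.59 -2.36 -3.03] [ 0.02 -0.01  0.29] [-0.63  0.2   1.76 -0.    1.19  0.45]
```

carry_out:
  series:
    - [15,-0.3,-1.2,0,0,0,0.3]
    - [15,-0.59,-2.36,-0.3,0,0,0.3]
    - [15,-0.59,-2.36,-1.3,0,0,0.3]
    - [15,-0.59,-2.36,-2.3,0,0,0.3]
    - [15,-0.59,-2.36,-2.8,0,0,0.3]

```text
time: 18.9
tool_pos: [0.5142, -0.347, 0.0417]
orientation: [0.967, 0.256, -0.002, -0.001]
wrist_force: [-0.2, 0.3, -1.5]
finger_gap: 0.0232
grasp_force: 69.5
```

```bash
python3 go.py .515 -.3496 .0333 .52
```

```text
18.9 [ 0.02 -0.07 -0.21] [-0.   -0.03  0.01] [-0.78  0.41  1.73 -0.    1.    0.28]
```

carry_out:
  series:
    - [15,0,0,-0.1,0,0,0]
    - [15,0,0,-0.2,0,0,0]
    - [15,0,0,-0.22,0,0,0]
    - [15,0,0,-0.22,0,0,0]

```text
time: 19.4
tool_pos: [0.5155, -0.3504, 0.0372]
orientation: [0.967, 0.256, -0.0, 0.003]
wrist_force: [0.0, -0.2, -1.5]
finger_gap: 0.0229
grasp_force: 69.5
```

carry_out:
  series:
    - [40,0,0,0,0,0,0]
    - [60,0,0,0,0,0,0]
    - [60,0,0,0,0,0,0]

```text
time: 19.77
tool_pos: [0.5151, -0.3501, 0.0364]
orientation: [0.967, 0.256, -0.0, 0.002]
wrist_force: [0.7, -0.6, 0.8]
finger_gap: 0.0602
grasp_force: 0.0
```

carry_out:
  series:
    - [60,0,0,0.4,0,0,0]
    - [60,0,0,1.2,0,0,0]
    - [60,0,0,2.4,0,0,0]
    - [60,0,0,3.4,0,0,0]
    - [60,0,0,3.6,0,0,0]

```text
time: 20.4
tool_pos: [0.5166, -0.3514, 0.1852]
orientation: [0.967, 0.256, 0.002, 0.005]
wrist_force: [0.4, -0.1, 0.0]
finger_gap: 0.0601
grasp_force: 0.0
```

```bash
python3 - <<'E'
from fit import *
s=ctrl.get_state();print(s['time'],s['tool_pos'])
b=grab('scene');e=grab('side')
o=np.zeros((600,800,3),np.uint8);o[:300,:400]=cv2.resize(b,(400,300),interpolation=3);o[:300,400:]=cv2.resize(e,(400,300),interpolation=3)
o[300:600,:400]=cv2.resize(b[110:260,130:330],(400,300));o[300:600,400:]=cv2.resize(e[190:340,190:390],(400,300));cv2.imwrite('pics/w7.png',o[:,:,::-1])
E
```

```text
20.4 [ 0.51656938 -0.35142985  0.1851984 ]
```

View pics/w7.png

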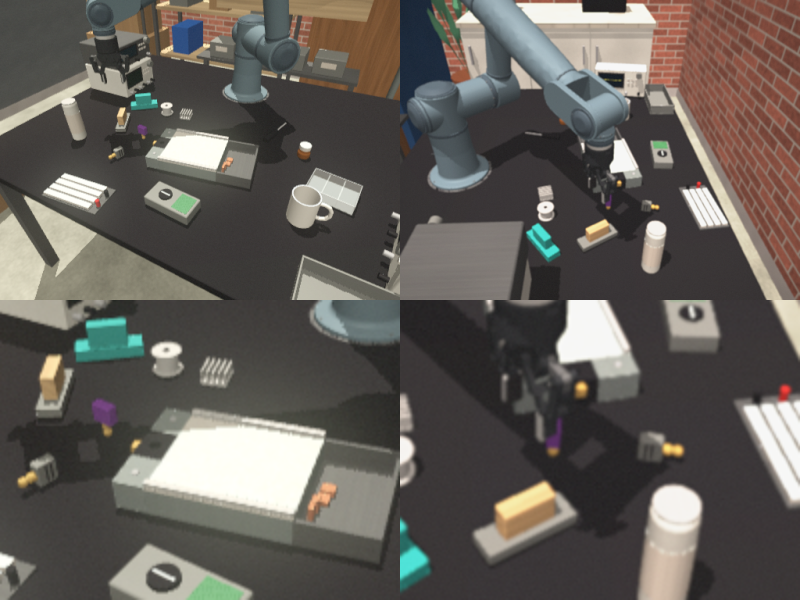

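The final picture shows all four offcuts in the tray, the plug lying on the bench, the scraper standing at its starting place, and nothing else moved. I'll hand the job in.

```bash
python3 -c "
from cell import ctrl
print(ctrl.job_done())"
```

```text
the job is handed in; nothing more can be done
None
```

The job is handed in at about 20.5 s of the 64 s: the plug was pulled first and lies on the bench, all four offcuts are in the catch tray, the scraper stands back at its starting place, and the final pictures show nothing else moved; no verdict was returned.

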